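# Crank the inspection slide under the camera

## Task

Fit the loose crank onto the square shaft of the slide table's gearbox, all the way down and without forcing it, then wind it until the finned heat sink at the middle of the circuit board is centred under the lens of the inspection camera (the slim barrel, not the flat ring lamp). Move the slide only by the crank, leave the crank seated on the shaft when you let go, and leave everything else on the bench alone.

Things in the scene. Friction and masses are not known exactly. Their poses are not given: they have to be found in the camera images.
- crank: Removable steel hand crank, 0.5 to 0.8 kg, lying hub-down on the bench, handle up. Origin: centre of the hub's underside; z up along the hub's axis, x along the arm to the handle. Hub 46 mm square, 38 mm high, with a square socket open below, 23.6 mm wide, 38 mm deep, sides parallel to the hub's. Above it, at 38 to 50 mm, a 46 mm cap and the arm: 20 mm wide in y, reaching 95 mm out in x.
- crank_block (a point): Centre of the flat-sided grip block on top of the crank's hub, to lift the crank by: 34 mm along the arm (x) by 30 mm across it (y), from 50 to 78 mm above the hub's underside; this point is on the hub's axis, 64 mm up. Close on its two sides across the arm.
- crank_handle (a point): Point on the axis of the crank's upright handle, a black cylinder 23 mm in diameter, 80 mm from the hub's axis along the crank's x, from 50 to 105 mm above the hub's underside; this point is 78 mm up. The handle spins freely about its own upright axis. Nothing but the square and its weight holds the crank down: push low on the handle, near the arm, or the crank may tip off.
- drive_seat (a point): Where the crank's underside centre rests when fully fitted: on the square shaft's axis, on top of the round steel collar (58 mm across) of the grey gearbox (100 x 100 x 60 mm), 68 mm above the bench. Its y axis lies along the slide, away from the gearbox; the track lies at y 180 to 480 mm, 120 mm wide. Its orientation does not tell how the square is turned.
- shaft_tip (a point): Centre of the upper end of the vertical square shaft, 34 mm above drive_seat. The shaft is 22 mm wide for its lower 22 mm, then tapers to 13 mm at the tip. How the square is turned differs at every start and is not given: find it by touch (crank resting lightly on the taper, turned up to a quarter turn, it drops on) or by eye. Stiff (0.1 N m of friction), stays where left, many turns either way.
- board_center (a point): Centre of the top of the finned heat sink (36 x 36 mm) in the middle of the green board (124 x 104 mm) on the slide's carriage, 78 mm above the bench. It moves along drive_seat's y, at most 85 mm either side of a middle 330 mm from the shaft. One turn of the shaft moves it 24 mm: clockwise from above moves it away from the gearbox, anticlockwise towards it. Its x there equals the lens's.
- lens (a point): Centre of the inspection camera's lens, facing down 150 mm above the bench: slim black barrel (44 mm, 62 mm at the lens) with a square head on top, on a column with a white foot on the slide's far side (x). It stands over the slide's line of travel, 50 to 60 mm to one side or the other of the middle; a flat ring lamp on a like column takes the other place.
- camera: The whole inspection camera stand, fixed; origin on the bench under the lens. Leave alone.
- ringlamp: The flat ring lamp (90 mm across, 24 mm thick, 158 mm above the bench) on its own column, 360 mm high, fixed; origin on the bench under the ring's centre. Leave alone.
- carriage: The slide's carriage with the board: aluminium plate 150 x 120 mm; origin at the middle of its underside. Not to be pushed by hand.
- drive: The gearbox and slide table as a whole, fixed; origin on the bench under the square shaft, y along the slide away from the gearbox.
- tape_reel: Yellow reel, 90 mm across, 24 mm high, lying flat; a bystander, to be left alone. Origin on its underside.
- brush: Hand brush lying on the bench; a bystander, to be left alone. Origin on its underside.
- screwdriver: Screwdriver lying on the bench; a bystander, to be left alone. Origin on its underside.
- bottle: White bottle, 60 mm across, 170 mm high; a bystander, to be left alone. Origin on its underside.
- jar: Clear jar with a white lid, 66 mm across, 80 mm high; a bystander, to be left alone. Origin on its underside.
Not all that is in view belongs to the job. What is meant by the crank is not orange, and is the smaller of those in its own colour.

How it is judged (in metres and radians):
On the way, in this order (a step that is already met when the one before it is completed fails the run):
1. the crank sits fully down on the square shaft (within 4 mm) (horizontal distance between crank and drive_seat below 0.004 m and z of crank in the frame of drive_seat below 0.004 m and angle between crank's own z axis and vertical below 0.1 rad), for 0.2 s.
2. with the crank still seated, the heat sink has been wound under the lens (within 5 mm) (all of step 1 and horizontal distance between board_center and lens below 0.005 m), for 0.2 s.
At the end, for the whole second after the job is handed in: The heat sink's centre is within 5 mm horizontally of the lens's axis, the crank is seated on the square shaft (underside within 4 mm of the collar and of the axis, upright within 0.1 rad) and everything is at rest (all of step 2 and linear speed of crank below 0.02 m/s and angular speed of crank below 0.2 rad/s); the robot touches nothing.
It fails at once if the crank, not yet seated, is forced against the shaft or gearbox with more than 80 N in all (contact force between crank and drive above 80 N and z of crank in the frame of drive_seat above 0.004 m).
It fails at once if the carriage is pushed with more than 3 N by the robot or the crank instead of being wound (contact force between any of the arm, the fingers, crank and carriage above 3 N).
It fails at once if the camera stand or the ring lamp is bumped with more than 10 N (contact force between any of the arm, the fingers, crank and camera above 10 N or contact force between any of the arm, the fingers, crank and ringlamp above 10 N).
It fails at once if a bystander is moved by more than 30 mm (distance of any of tape_reel, brush, screwdriver, bottle, jar from where it was at the start of the episode above 0.03 m).
It also fails if it takes over 72 s, if anything falls off the work surface, if the arm or the gripper's body presses on something with over 40 N, if the wrist force passes 120 N, or if a joint passes its speed limit or range.

## Robot

A 6-joint arm with a two-finger parallel gripper is mounted at the origin on the work surface. World frame = base frame: x ahead of the robot, y to its left, z up, the work surface at z = 0. Lengths are in m, angles in degrees, forces in N, time in s.
With the tool pointing down it reaches from about 0.4 to 0.825 m from the base axis. Payload 7 kg.
Tool frame: the origin (TCP) lies midway between the tips of the shut fingers; the grasp point (between the pads) lies 19 mm behind it; z points along the fingers, y is the direction in which the jaws open and shut (so a half turn about z gives the same grasp; the last joint's range is limited). The gripper opens to 88 mm and grips with 3 to 60 N. Pads are 19 mm wide; open, the fingers measure 130 mm over their backs; the gripper's body (78 mm by 193 mm) begins 47 mm behind the grasp point.
Start: joints at [-47.263, 20.546, 0.682, 0, -70.136, -16.507], TCP at [0.298, -0.605, 0.227] pointing down, gripper open.
Joint ranges: [-176.03, 176.03], [-82.01, 121.73], [-58.28, 71.71], [-173.87, 95.51], [-174.79, -0.11], [-173.66, 173.66]. Speed limits (degrees/s): [136.94, 136.94, 172.46, 180, 180, 180].

## Interface

Orientations are given as [roll, pitch, yaw] about the fixed x, y, z axes, in that order (R = Rz(yaw) Ry(pitch) Rx(roll)).
In Python, from plant import r gives the robot as it stands.
- The arm moves only by the tool carry_out, never from a script. Its argument "motion" is one flat list of numbers, 7 for each row, row after row: the turn, a rotation vector about the tool's x, y, z in degrees, then the shift along the tool's x, y, z in cm, then the finger opening in cm, from 0 to 8.76. A call has 1 to 20 rows; each row shifts and turns the commanded pose from where the row before left it, along the tool's axes as they then stand; what a row does not reach is not made up. A row lasts 1/12 s, in which the tool goes at most 41.7 mm and 7.16 degrees, less where a joint would pass 70% of its speed; a pose out of reach is approached as far as the arm can. A call is refused whole if a number of a shift passes 4.17 or a number of a turn 7.16, either way. A call with a gripper value outside its range is refused whole. The fingers move at their own pace and stop on an object; "grip_force" is the grip in N (left out, the last holds). Time passes only in rows, so rows that do not move let the fingers close. It gives the time, the measured TCP pose, the force and the opening at its end, in the units of the state.
- r.get_state(): the state, without advancing time (a new reading comes with each control period).
- r.capture(name): name is "scene" or "top" or "wrist"; returns a dict with "pixels" (400x640x3 uint8, red, green, blue), "K" (3x3 intrinsics, pixels), "k1" (the pictures are not rectified: a ray, as slopes to the right and down, at radius r is drawn at 1 + k1 r^2 times it, then the intrinsics apply), "R" (3x3) and "t" (3): a world point X has camera coordinates R X + t. Camera axes: x right, y down, z forward; pixel columns grow to the right and rows downward; lengths in m; the calibration is good to about 2 mm. A picture is of the moment at which its call begins. There is no depth.
- r.close_job(): hands the job in, once; it reports no verdict.
The state is a dict: "time_s": time; "joints": joint angles; "qd": joint speeds; "joint_torque": joint torques, N m; "tcp_pos": TCP position; "eef_rot": TCP orientation; "contact_force": force on the tool from outside, world axes, zero at the start; "moment": the same for the moment, N m; "gripper_width": finger opening in m.
Only numpy, scipy, OpenCV 4.12 (cv2) and the standard library are available. Lean on these libraries where they do the work, as an engineer would, in place of code of your own. Each camera call takes 0.05 s, during which the arm holds its last target. There are 200 camera calls.

## Working session

There is one attempt and no reset: what is moved stays moved. The work goes in short steps, Python scripts to look and compute and a tool call to move; the robot and the scene stay as the last step left them, time stands still between calls to the robot, and variables do not carry over. Pictures are saved under pics/ and viewed, about 8 in all and at most 12, crops included, and the job is handed in when it is done.

Besides the shell and the picture viewer there is one more tool, called after "Emit:" by a JSON object that holds its "name" and its "arguments". carry_out: Moves the arm, as the interface text tells. Its arguments: {"type":"object","properties":{"motion":{"type":"array"},"grip_force":{"type":"number"}},"required":["motion"]}

```bash
mkdir -p pics; ls; cat > h.py <<'E'
import numpy as np, cv2
from plant import r
def cap(n,f=None):
    c=r.capture(n); c={k:(np.array(v) if k!='k1' else v) for k,v in c.items()}
    if f: cv2.imwrite('pics/'+f,c['pixels'][:,:,::-1])
    np.savez('/tmp/'+n+'.npz',**c); return c
def load(n): return dict(np.load('/tmp/'+n+'.npz'))
def ray(c,u,v):
    K=c['K'];p=np.array([(u-K[0,2])/K[0,0],(v-K[1,2])/K[1,1]]);q=p.copy()
    for _ in range(30): q=p/(1+float(c['k1'])*(q@q))
    R=c['R'];return -R.T@c['t'],R.T@np.array([q[0],q[1],1])
def at(c,u,v,z):
    o,d=ray(c,u,v);return o+d*(z-o[2])/d[2]
def proj(c,X):
    x=c['R']@np.array(X)+c['t'];q=x[:2]/x[2];q=q*(1+float(c['k1'])*(q@q));K=c['K']
    return np.array([K[0,0]*q[0]+K[0,2],K[1,1]*q[1]+K[1,2]])
E
python3 - <<'E'
from h import *
for n in('scene','top'):
    c=cap(n,n+'0.png');print(n,c['K'][0,0],c['k1'],-c['R'].T@c['t'],c['R'][2])
print(r.get_state())
E
```

```text
pics
scene 445.40541460766167 -0.027551365921150688 [ 1.29232821 -0.80474042  1.02133235] [-0.52481019  0.5405186  -0.65758187]
top 498.4655617920538 -0.006074823283190046 [ 0.41441795 -0.06756232  1.71400388] [ 0.08231304  0.01081117 -0.99654788]
{'time_s': 0.1, 'joints': array([-4.72646852e+01,  2.05893810e+01,  6.39857087e-01, -1.70977358e-02,
       -7.01356536e+01, -1.65057328e+01]), 'qd': array([-0.04977649, -0.05908599,  0.11735863, -0.05394408, -0.02079421,
        0.14465652]), 'joint_torque': array([ 3.07735654e-04, -5.84165096e+01,  2.93753654e+01,  7.01556087e+00,
        1.01824582e-02, -5.66082656e-05]), 'tcp_pos': array([ 0.29810301, -0.60513105,  0.22570158]), 'eef_rot': array([ 1.79913766e+02, -8.79064521e-03, -1.53776233e+02]), 'contact_force': array([-0.97333472, -0.02557229,  0.42487387]), 'moment': array([ 0.01806052,  0.06385661, -0.01491209]), 'gripper_width': 0.0875886681499784}
```

View pics/scene0.png

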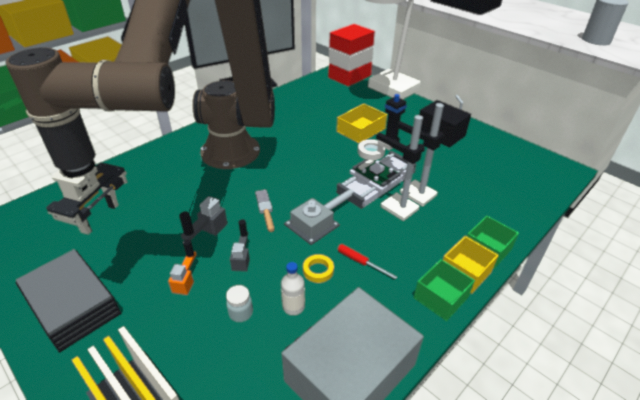

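View pics/top0.png

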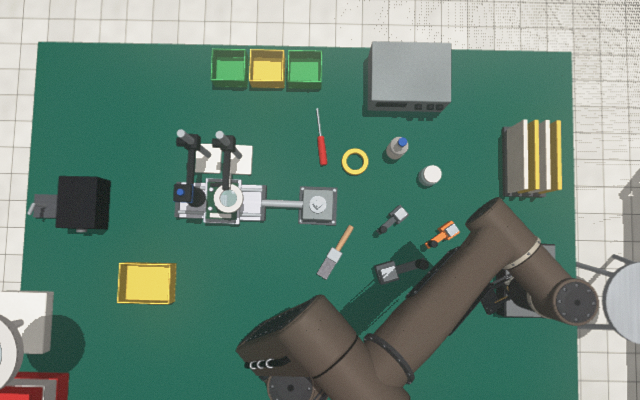

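Three cranks are candidates: orange (top 440,235; scene 181,275), a larger grey one (top 390,270; scene 210,215), and a smaller grey one (top 398,215; scene 240,255). I choose the smaller grey one. The camera barrel is at top (185,195), and the ring lamp at (228,198). I'll check with a close crop.

```bash
python3 - <<'E'
from h import *
t=load('top')['pixels'];s=load('scene')['pixels']
def cr(i,x,y,w,h,W,H): return cv2.resize(i[y:y+h,x:x+w],(W,H),interpolation=cv2.INTER_CUBIC)
a=cr(t,360,195,80,60,400,300);b=cr(t,295,180,50,50,400,300)
b=cr(t,290,180,60,45,400,300);c=cr(s,180,190,80,90,400,300)
c=cr(s,160,190,120,90,400,300);d=cr(s,280,190,60,45,400,300)
cv2.imwrite('pics/crop1.png',np.vstack([np.hstack([a,b]),np.hstack([c,d])])[:,:,::-1])
E
```

```text
(no output)
```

View pics/crop1.png

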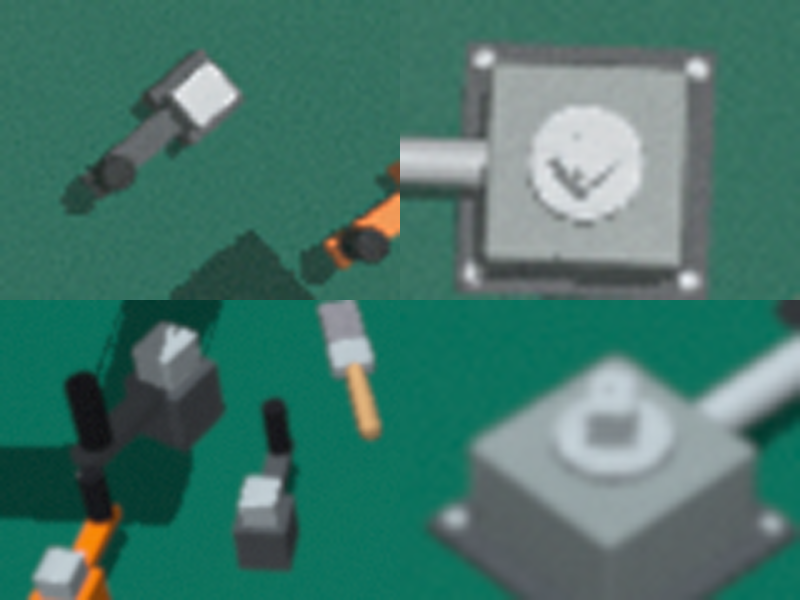

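```bash
python3 - <<'E'
from h import *
c=load('top')
def P(n,u,v,z): print(n,at(c,u,v,z).round(4))
P('block',401.2,213.6,.078);P('handle',383,229.6,.105)
P('collar',290+585/6.667,180+163/6.667,.068)
g=[(485,58),(698,67),(690,280),(470,273)]
for q in g:P('foot',290+q[0]/6.667,180+q[1]/6.667,.003)
P('lamp',228,198,.158+.024);P('camhead',182,193,.25)
s=load('scene')
def S(u,v,z):print('s',at(s,u,v,z).round(4))
S(160+262/3.333,190+192/3.333,.078)
S(160+273/3.333,190+105/3.333,.105)
S(280+612/6.667,190+70/6.667,.102)
w=cap('wrist');st=r.get_state()
from scipy.spatial.transform import Rotation as Ro
T=Ro.from_euler('xyz',st['eef_rot'],degrees=True).as_matrix()
print('wrist in tool',(T.T@(-w['R'].T@w['t']-st['tcp_pos'])).round(4),(T.T@w['R'].T).round(3),w['K'][0,0])
E
```

```text
block [ 0.5064 -0.3382  0.078 ]
handle [ 0.452  -0.2757  0.105 ]
collar [ 0.5355 -0.2622  0.068 ]
foot [ 0.5936 -0.2175  0.003 ]
foot [ 0.5913 -0.3276  0.003 ]
foot [ 0.4812 -0.3245  0.003 ]
foot [ 0.4823 -0.2115  0.003 ]
lamp [0.5368 0.2136 0.182 ]
camhead [0.5432 0.338  0.25  ]
s [ 0.5141 -0.3377  0.078 ]
s [ 0.4585 -0.2793  0.105 ]
s [0.6664 0.0738 0.102 ]
wrist in tool [ 7.700e-02  1.000e-04 -1.585e-01] [[-0.    -0.958 -0.286]
 [ 1.    -0.     0.001]
 [-0.001 -0.286  0.958]] 356.9034702007445
```

```bash
python3 - <<'E'
from h import *
c=load('top');s=load('scene')
def P(n,u,v,z): print(n,at(c,u,v,z).round(4))
P('collar',290+185/6.667,180+163/6.667,.068)
for q in [(85,58),(298,67),(290,280),(70,273)]:P('foot',290+q[0]/6.667,180+q[1]/6.667,.003)
print(at(s,280+212/6.667,190+70/6.667,.102))
E
```

```text
collar [ 0.5311 -0.0638  0.068 ]
foot [ 0.589  -0.0107  0.003 ]
foot [ 0.5868 -0.121   0.003 ]
foot [ 0.4766 -0.119   0.003 ]
foot [ 0.4776 -0.0057  0.003 ]
[ 0.53352986 -0.0615518   0.102     ]
```

The crops confirm it: the small grey crank has its block at top (401,214) and handle at (383,230). The shaft sits in the collar at top (318,204). My estimates are seat ≈ (0.533,-0.063), block ≈ (0.510,-0.338), crank x direction ≈ 132°, and the slide along world +y. Next I'll hover beside the shaft and look with the wrist camera.

Emit:
{"name": "carry_out", "arguments": {"motion": [0, 0, 6.55, 0, 0, 0, 8.76, 0, 0, 6.55, 0, 0, 0, 8.76, 0, 0, 6.55, 0, 0, 0, 8.76, 0, 0, 6.55, 0, 0, 0, 8.76, 0, 0, 0, -1.83, 3.61, 0, 8.76, 0, 0, 0, -1.83, 3.61, 0, 8.76, 0, 0, 0, -1.83, 3.61, 0, 8.76, 0, 0, 0, -1.83, 3.61, 0, 8.76, 0, 0, 0, -1.83, 3.61, 0, 8.76, 0, 0, 0, -1.83, 3.61, 0, 8.76, 0, 0, 0, -1.83, 3.61, 0, 8.76, 0, 0, 0, -1.83, 3.61, 0, 8.76, 0, 0, 0, -1.83, 3.61, 0, 8.76, 0, 0, 0, -1.83, 3.61, 0, 8.76, 0, 0, 0, -1.83, 3.61, 0, 8.76, 0, 0, 0, -1.83, 3.61, 0, 8.76, 0, 0, 0, -1.83, 3.61, 0.9, 8.76, 0, 0, 0, -1.83, 3.61, 0.9, 8.76, 0, 0, 0, -1.83, 3.61, 0.9, 8.76]}}

```text
time_s: 1.73
tcp_pos: [0.573, -0.0617, 0.1994]
eef_rot: [180.0, 0.0, -180.0]
contact_force: [0.2, -1.0, 0.4]
gripper_width: 0.0876
```

```bash
python3 - <<'E'
from h import *
w=cap('wrist');print(r.get_state()['tcp_pos'],r.get_state()['eef_rot'],proj(w,[.533,-.063,.085]))
p=proj(w,[.533,-.063,.085]).round().astype(int);i=w['pixels']
x,y=np.clip(p-[40,30],0,[560,340])
c=cv2.resize(i[y:y+60,x:x+80],(640,480),interpolation=cv2.INTER_CUBIC)
print(x,y);cv2.imwrite('pics/w1.png',c[:,:,::-1])
cv2.imwrite('pics/w1full.png',i[:,:,::-1])
E
```

```text
[ 0.57541946 -0.05701415  0.19706193] [ 1.79950255e+02 -3.11425437e-02 -1.79837647e+02] [317.26851739 148.9965317 ]
277 119
```

View pics/w1full.png

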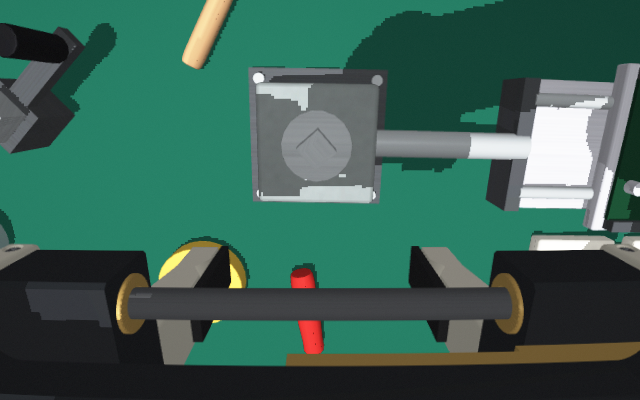

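View pics/w1.png

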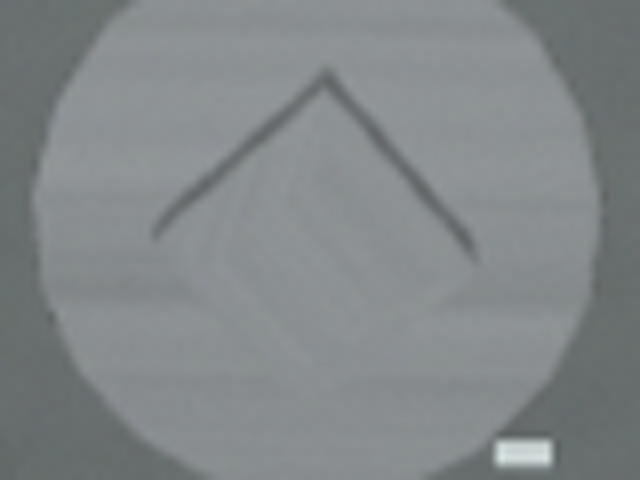

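The collar is at wrist (317,145). The dark wall edges of the square have corners at crop (326,78), (155,235) and (475,258).

```bash
python3 - <<'E'
from h import *
w=load('wrist')
P=[at(w,277+u/8,119+v/8,.075) for u,v in((155,235),(326,78),(475,258))]
for a,b in((0,1),(1,2)):
    d=(P[b]-P[a]);print(np.linalg.norm(d),np.degrees(np.arctan2(d[1],d[0]))%90)
print('mid',(P[0]+P[2])/2, P)
# collar circle
g=cv2.GaussianBlur(cv2.cvtColor(w['pixels'],cv2.COLOR_RGB2GRAY),(3,3),0)
print(g[145,275:360:3])
m=((g[100:190,270:365]>125)).astype(np.uint8)
cs,_=cv2.findContours(m,0,1);k=max(cs,key=cv2.contourArea);print(cv2.fitEllipse(k),cv2.contourArea(k))
(u,v),_,_=cv2.fitEllipse(k);print(at(w,u+270,v+100,.068))
for u in (35,600):print(at(w,277+u/8,119+210/8,.068))
E
```

```text
0.022812494907123115 42.10483766326837
0.022939797357563053 40.0549015371473
mid [ 0.53500496 -0.06374294  0.075     ] [array([ 0.53387334, -0.07958658,  0.075     ]), array([ 0.51857781, -0.06266155,  0.075     ]), array([ 0.53613658, -0.0478993 ,  0.075     ])]
[108 109 127 141 141 142 142 137 123 143 143 143 145 143 144 142 142 144
 140 120 142 142 142 141 141 140 110 109 110]
((46.60803985595703, 45.93107986450195), (68.78883361816406, 72.10266876220703), 142.86106872558594) 3832.5
[ 0.53283896 -0.06361978  0.068     ]
[ 0.53228071 -0.09213419  0.068     ]
[ 0.5322535  -0.03497718  0.068     ]
```

The square's sides lie at ≈41° (mod 90), and the seat is at ≈(0.5335,-0.0636). I'll go over the crank and turn to yaw 132.

Emit:
{"name": "carry_out", "arguments": {"motion": [0, 0, 0, 0.81, -3.51, 0, 8.76, 0, 0, 0, 0.81, -3.51, 0, 8.76, 0, 0, 0, 0.81, -3.51, 0, 8.76, 0, 0, 0, 0.81, -3.51, 0, 8.76, 0, 0, 0, 0.81, -3.51, 0, 8.76, 0, 0, 0, 0.81, -3.51, 0, 8.76, 0, 0, 0, 0.81, -3.51, 0, 8.76, 0, 0, 0, 0.81, -3.51, 0, 8.76, 0, 0, 6.86, 0, 0, 0, 8.76, 0, 0, 6.86, 0, 0, 0, 8.76, 0, 0, 6.86, 0, 0, 0, 8.76, 0, 0, 6.86, 0, 0, 0, 8.76, 0, 0, 6.86, 0, 0, 0, 8.76, 0, 0, 6.86, 0, 0, 0, 8.76, 0, 0, 6.86, 0, 0, 0, 8.76, 0, 0, 0, 0, 0, 0, 8.76, 0, 0, 0, 0, 0, 0, 8.76]}}

```text
time_s: 3.2
tcp_pos: [0.5077, -0.3446, 0.1993]
eef_rot: [-180.0, -0.0, 132.2]
contact_force: [-0.2, -1.5, 0.1]
gripper_width: 0.0878
```

```bash
python3 - <<'E'
from h import *
w=cap('wrist','w2.png');s=r.get_state();print(s['tcp_pos'],s['eef_rot'],proj(w,[.510,-.338,.078]))
E
```

```text
[ 0.50775214 -0.34468378  0.19941949] [-1.79991226e+02 -1.52262430e-02  1.32252861e+02] [326.47489868 193.63074522]
```

View pics/w2.png

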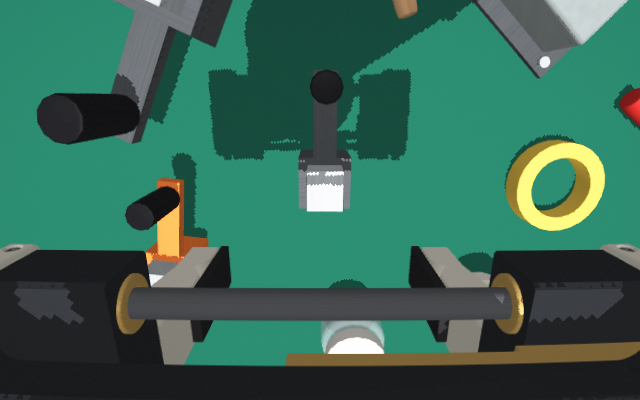

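The crank's block top is centred at (325,189), with the handle top at (326.5,88). The orange crank and the jar lie outside the fingers' path.

```bash
python3 - <<'E'
from h import *
w=load('wrist');im=w['pixels'].astype(int)
b=at(w,325,189,.078);h=at(w,326.5,88,.105);d=h-b
print(b,h,np.linalg.norm(d[:2]),np.degrees(np.arctan2(d[1],d[0])))
for u,v in((307,211),(343,211),(307,168),(343,168)):print(at(w,u,v,.078))
hs=cv2.cvtColor(w['pixels'],cv2.COLOR_RGB2HSV)
print('orange',at(w,180,260,.06),'jar',at(w,355,345,.08))
from scipy.spatial.transform import Rotation as Ro
s=r.get_state();T=Ro.from_euler('xyz',s['eef_rot'],degrees=True)
print('tool delta cm',T.inv().apply(np.array([b[0],b[1],.055])-s['tcp_pos'])*100)
E
```

```text
[ 0.50650129 -0.33595027  0.078     ] [ 0.45479244 -0.27854287  0.105     ] 0.07726198623790875 132.01046684673435
[ 0.508124   -0.35965879  0.078     ]
[ 0.53006682 -0.33974693  0.078     ]
[ 0.48429804 -0.33288104  0.078     ]
[ 0.50548382 -0.31364958  0.078     ]
orange [ 0.45624173 -0.47848117  0.06      ] jar [ 0.62749973 -0.42681991  0.08      ]
tool delta cm [ 0.72671044  0.49686974 14.44206705]
```

Emit:
{"name": "carry_out", "arguments": {"motion": [0, 0, 0, 0.65, 0.5, 1.0, 6, 0, 0, 0, 0, 0, 3.1, 6, 0, 0, 0, 0, 0, 3.1, 6, 0, 0, 0, 0, 0, 3.1, 6, 0, 0, 0, 0, 0, 3.1, 6, 0, 0, 0, 0, 0, 1.0, 6, 0, 0, 0, 0, 0, 0, 6, 0, 0, 0, 0, 0, 0, 2, 0, 0, 0, 0, 0, 0, 2, 0, 0, 0, 0, 0, 0, 2, 0, 0, 0, 0, 0, 0, 2, 0, 0, 0, 0, 0, 0, 2, 0, 0, 0, 0, 0, 0, 2], "grip_force": 40}}

```text
time_s: 4.33
tcp_pos: [0.5076, -0.3369, 0.0567]
eef_rot: [180.0, 0.1, 132.0]
contact_force: [-2.4, -0.3, 4.8]
gripper_width: 0.0296
```

Emit:
{"name": "carry_out", "arguments": {"motion": [0, 0, 0, 0, 0, -1.5, 2, 0, 0, 0, 0, 0, -2.8, 2, 0, 0, 0, 0, 0, -2.8, 2, 0, 0, 0, 0, 0, -2.8, 2, 0, 0, 0, 0, 0, -2.8, 2, 0, 0, 0, 1.2, 1.3, 0, 2, 0, 0, 0, 2.3, 2.5, 0, 2, 0, 0, 0, 2.3, 2.5, 0, 2, 0, 0, 0, 2.3, 2.5, 0, 2, 0, 0, 0, 2.3, 2.5, 0, 2, 0, 0, 0, 2.3, 2.5, 0, 2, 0, 0, 0, 2.3, 2.5, 0, 2, 0, 0, 0, 2.3, 2.5, 0, 2, 0, 0, 0, 2.3, 2.5, 0, 2, 0, 0, 0, 1.25, 1.4, 0, 2, 0, 0, 0, 0, 0, 0, 2, 0, 0, 0, 0, 0, 0, 2, 0, 0, 0, 0, 0, 0, 2]}}

```text
time_s: 5.83
tcp_pos: [0.5354, -0.0297, 0.1817]
eef_rot: [-179.9, -0.1, 132.0]
contact_force: [0.5, -1.0, -7.0]
gripper_width: 0.0297
```

```bash
python3 - <<'E'
from h import *
from scipy.spatial.transform import Rotation as Ro
w=cap('wrist');cap('scene');s=r.get_state();print(s['tcp_pos'],s['eef_rot'],s['contact_force'],s['gripper_width'])
i=w['pixels'];T=Ro.from_euler('xyz',s['eef_rot'],degrees=True)
g=cv2.cvtColor(i,cv2.COLOR_RGB2GRAY)
x,y=0,0
a=cv2.resize(i[40:240,230:430],(400,400),interpolation=cv2.INTER_CUBIC)
p=proj(load('scene'),[.533,-.063,.12]).astype(int);q=load('scene')['pixels'][p[1]-40:p[1]+40,p[0]-40:p[0]+40]
cv2.imwrite('pics/w3.png',np.hstack([a,cv2.resize(q,(400,400),interpolation=cv2.INTER_CUBIC)])[:,:,::-1])
E
```

```text
[ 0.53573467 -0.0303402   0.18205139] [-1.79944011e+02 -4.41801637e-02  1.31951402e+02] [ 2.01930797e-01 -5.12024521e-03 -6.29556125e+00] 0.029692005983873847
```

View pics/w3.png

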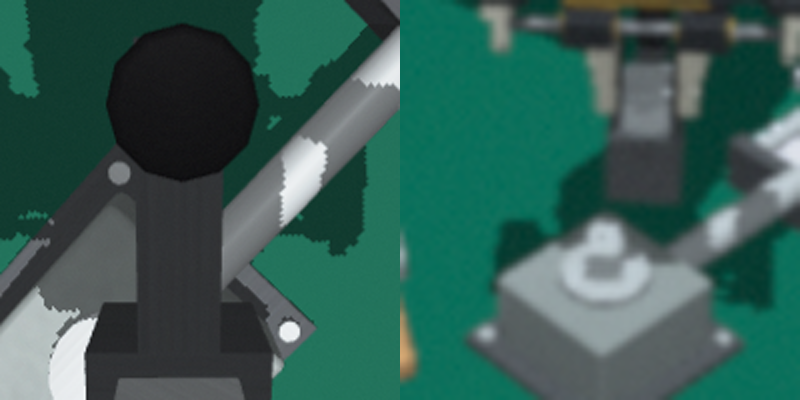

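The handle top is at wrist (321.5,91). The crank hangs straight and overshoots the shaft by about 3 cm in y.

```bash
python3 - <<'E'
from h import *
from scipy.spatial.transform import Rotation as Ro
w=load('wrist');s=r.get_state();t=s['tcp_pos'];T=Ro.from_euler('xyz',s['eef_rot'],degrees=True)
h=at(w,321.5,91,t[2]-.0567+.105);hx=T.inv().apply(h-t);print('handle in tool',hx)
ax=t+T.apply([hx[0]-.080,0,0]);print('axis',ax)
for q in (ax,t):print(T.inv().apply(np.array([.5335,-.0636,q[2]])-q)*100)
E
```

```text
handle in tool [ 0.080351    0.00119133 -0.04823924]
axis [ 0.53550002 -0.03007916  0.18205166]
[-2.35928330e+00 -2.38961328e+00  5.15884105e-04]
[-2.32418313e+00 -2.38961325e+00  5.42949462e-04]
```

Emit:
{"name": "carry_out", "arguments": {"motion": [0, 0, 1.0, -1.17, -1.2, 0, 2, 0, 0, 0, -1.17, -1.2, 0, 2, 0, 0, 0, 0, 0, 1.0, 2, 0, 0, 0, 0, 0, 1.0, 2, 0, 0, 0, 0, 0, 0.5, 2, 0, 0, 0, 0, 0, 0.5, 2, 0, 0, 0, 0, 0, 0, 2, 0, 0, 0, 0, 0, 0, 2]}}

```text
time_s: 6.6
tcp_pos: [0.5338, -0.0629, 0.1522]
eef_rot: [-180.0, -0.0, 131.0]
contact_force: [0.0, 0.1, -6.1]
gripper_width: 0.0296
```

Emit:
{"name": "carry_out", "arguments": {"motion": [0, 0, 0, 0, 0, 0.2, 2, 0, 0, 0, 0, 0, 0.2, 2, 0, 0, 0, 0, 0, 0.2, 2, 0, 0, 0, 0, 0, 0, 2, 0, 0, 0, 0, 0, 0, 2]}}

```text
time_s: 7.02
tcp_pos: [0.5339, -0.063, 0.1465]
eef_rot: [-180.0, -0.0, 131.0]
contact_force: [-0.4, 0.2, -7.1]
gripper_width: 0.0297
```

Emit:
{"name": "carry_out", "arguments": {"motion": [0, 0, 0, 0, 0, 0.15, 2, 0, 0, 0, 0, 0, 0.15, 2, 0, 0, 0, 0, 0, 0.15, 2, 0, 0, 0, 0, 0, 0, 2, 0, 0, 0, 0, 0, 0, 2]}}

```text
time_s: 7.43
tcp_pos: [0.5339, -0.0631, 0.1419]
eef_rot: [-180.0, -0.0, 131.0]
contact_force: [-0.6, -0.8, -7.0]
gripper_width: 0.0298
```

Emit:
{"name": "carry_out", "arguments": {"motion": [0, 0, 0, 0, 0, 0.3, 2, 0, 0, 0, 0, 0, 0.3, 2, 0, 0, 0, 0, 0, 0.3, 2, 0, 0, 0, 0, 0, 0.3, 2, 0, 0, 0, 0, 0, 0.2, 2, 0, 0, 0, 0, 0, 0, 2, 0, 0, 0, 0, 0, 0, 2]}}

```text
time_s: 8.02
tcp_pos: [0.5338, -0.0631, 0.1278]
eef_rot: [-180.0, -0.0, 131.0]
contact_force: [-0.4, -0.5, -8.1]
gripper_width: 0.0301
```

Emit:
{"name": "carry_out", "arguments": {"motion": [0, 0, 0, 0, 0, 0.2, 2, 0, 0, 0, 0, 0, 0, 2, 0, 0, 0, 0, 0, 0, 3.6, 0, 0, 0, 0, 0, 0, 6, 0, 0, 0, 0, 0, 0, 6, 0, 0, 0, 0, 0, 0, 6, 0, 0, 0, 0, 0, 0, 6, 0, 0, 0, 0, 0, -2.2, 6, 0, 0, 0, 0, 0, -3.2, 6, 0, 0, 0, 0, 0, -3.2, 6, 0, 0, 0, -2.0, 0, 0, 6, 0, 0, 0, -2.0, 0, 0, 6, 0, 0, 0, -2.0, 0, 0, 6, 0, 0, 0, 0, 0, 0, 6, 0, 0, 0, 0, 0, 0, 6]}}

```text
time_s: 9.27
tcp_pos: [0.5736, -0.1089, 0.2118]
eef_rot: [-180.0, -0.0, 130.9]
contact_force: [0.2, -0.3, -0.0]
gripper_width: 0.0601
```

```bash
python3 - <<'E'
from h import *
s=r.get_state();print(s['tcp_pos'],s['eef_rot'],s['contact_force'],s['gripper_width'])
w=cap('wrist');c=cap('top');sc=cap('scene')
def cr(i,x,y,w,h,W,H): return cv2.resize(i[y:y+h,x:x+w],(W,H),interpolation=cv2.INTER_CUBIC)
m=np.vstack([np.hstack([cr(c['pixels'],160,120,160,120,400,300),cr(sc['pixels'],280,90,170,150,400,300)]),np.hstack([cr(w['pixels'],0,0,640,400,400,300),cr(sc['pixels'],345,130,80,60,400,300)])])
cv2.imwrite('pics/m4.png',m[:,:,::-1])
E
```

```text
[ 0.57356512 -0.10893609  0.2118085 ] [-1.79987430e+02 -7.63663431e-03  1.30930978e+02] [ 0.20598403 -0.33160068 -0.02195705] 0.06008394819725114
```

View pics/m4.png

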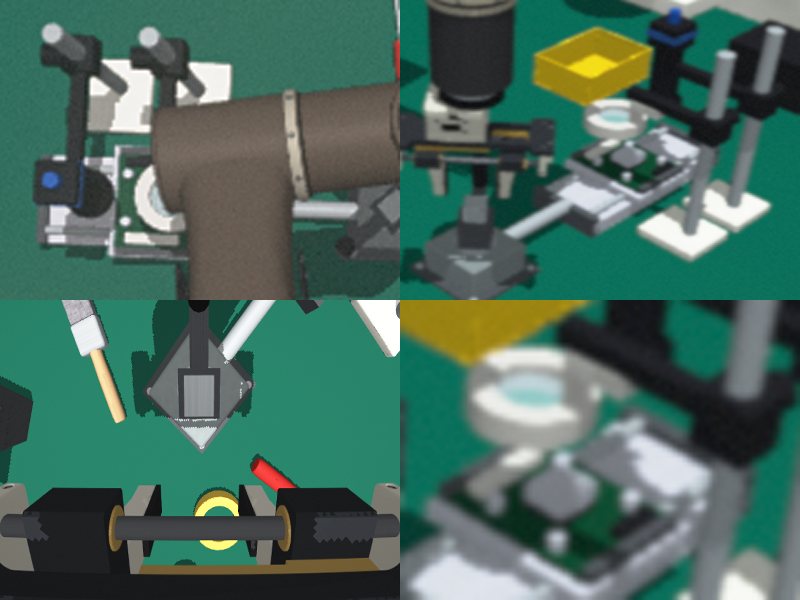

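The picture shows the crank seated. The heat sink is at scene ≈(377,168), the barrel with its blue knob at top (180,192) and scene (395,100), and the ring lamp is nearer the gearbox. I'll triangulate the barrel's axis.

```bash
python3 - <<'E'
from h import *
c=load('top');s=load('scene');w=load('wrist')
def tri(a,b):
    (o1,d1),(o2,d2)=a,b;t=np.linalg.lstsq(np.c_[d1,-d2],o2-o1,rcond=None)[0]
    p,q=o1+d1*t[0],o2+d2*t[1];return ((p+q)/2).round(4),np.linalg.norm(p-q).round(4)
def blue(c,x,y,X,Y):
    h=cv2.cvtColor(c['pixels'],cv2.COLOR_RGB2HSV)[y:Y,x:X]
    m=((h[...,0]>105)&(h[...,0]<125)&(h[...,1]>150)&(h[...,2]>100)).astype(np.uint8)
    n,_,st,ce=cv2.connectedComponentsWithStats(m);k=1+np.argmax(st[1:,4]);print(st[1:],ce[k]+[x,y]);return ce[k]+[x,y]
a=blue(c,160,170,200,215);b=blue(s,370,85,420,125)
print('knob',tri(ray(c,*a),ray(s,*b)))
print('lens disc top',at(c,196.8,198,.15))
for z in(.2,.25,.3):print('head',z,at(c,160+57/2.5,120+182/2.5,z))
print('heatsink scene',at(s,345+160/5,130+190/5,.078))
# lamp centre: tile
print('lamp scene', at(s,345+135/5,130+95/5,.182))
# board corners top: left edge & width
for u,v in((117,150),(117,250)):print('board',at(c,160+u/2.5,120+v/2.5,.065))
# crank seated check: block top
print('block', at(w,200*1.6,95*1.333,.146),'proj of seat block',proj(w,[.5335,-.0636,.146]))
E
```

```text
[[17 19  7  6 33]] [179.78787879 191.57575758]
[[25 10  4  7 26]
 [16 21 19  6 29]] [395.20689655 108.27586207]
knob (array([0.5406, 0.3325, 0.2796]), np.float64(0.0108))
lens disc top [0.53718895 0.31810359 0.15      ]
head 0.2 [0.54826521 0.34939162 0.2       ]
head 0.25 [0.5438449  0.33562171 0.25      ]
head 0.3 [0.53942459 0.3218518  0.3       ]
heatsink scene [0.54985601 0.24601078 0.078     ]
lamp scene [0.55276261 0.20057309 0.182     ]
board [0.60484374 0.30815925 0.065     ]
board [0.47145881 0.30273582 0.065     ]
block [ 0.53432473 -0.06245873  0.146     ] proj of seat block [317.78030582 127.16483077]
```

Emit:
{"name": "carry_out", "arguments": {"motion": [0, 0, 0, 3.5, 0, 0, 6, 0, 0, 0, 3.5, 0, 0, 6, 0, 0, 0, 3.5, 0, 0, 6, 0, 0, 0, 3.5, 0, 0, 6, 0, 0, 0, 0, 0, 0, 6, 0, 0, 0, 0, 0, 3.0, 6, 0, 0, 0, 0, 0, 3.0, 6, 0, 0, 0, 0, 0, 2.0, 6, 0, 0, 0, 0, 0, 0.8, 6, 0, 0, 0, 0, 0, 0, 6, 0, 0, 0, 0, 0, 0, 2, 0, 0, 0, 0, 0, 0, 2, 0, 0, 0, 0, 0, 0, 2, 0, 0, 0, 0, 0, 0, 2, 0, 0, 0, 0, 0, 0, 2, 0, 0, 0, 0, 0, 0, 2], "grip_force": 12}}

```text
time_s: 10.75
tcp_pos: [0.4816, -0.0027, 0.1245]
eef_rot: [180.0, 0.0, 131.0]
contact_force: [0.1, -0.8, -0.4]
gripper_width: 0.0258
```

```bash
python3 - <<'E'
from h import *
c=load('top');s=load('scene')
a=(179.79,191.58);b=(397,98.5)
(o1,d1),(o2,d2)=ray(c,*a),ray(s,*b);t=np.linalg.lstsq(np.c_[d1,-d2],o2-o1,rcond=None)[0]
print('knob',o1+d1*t[0],o2+d2*t[1])
st=r.get_state();print(st['tcp_pos'],st['eef_rot'],st['contact_force'],st['gripper_width'])
def circ(yaw,th0,n,step,R=8.0):
    # clockwise circle; tool x=(cy,sy), y=(sy,-cy)
    k=np.radians(yaw);out=[]
    for i in range(n):
        p=lambda th:R*np.array([np.cos(np.radians(th)),np.sin(np.radians(th))])
        d=p(th0-step*(i+1))-p(th0-step*i)
        out+= [(round(float(np.cos(k)*d[0]+np.sin(k)*d[1]),2),round(float(np.sin(k)*d[0]-np.cos(k)*d[1]),2))]
    return out
print(circ(131,131,18,20))
E
```

```text
knob [0.54112826 0.3256541  0.31769345] [0.54086501 0.32542381 0.31760471]
[ 0.48161804 -0.00268144  0.12451752] [1.79952226e+02 1.63329888e-02 1.31004352e+02] [ 0.08769262 -0.76121209 -0.37857024] 0.02576711928869288
[(-0.48, 2.74), (-1.39, 2.41), (-2.13, 1.79), (-2.61, 0.95), (-2.78, 0.0), (-2.61, -0.95), (-2.13, -1.79), (-1.39, -2.41), (-0.48, -2.74), (0.48, -2.74), (1.39, -2.41), (2.13, -1.79), (2.61, -0.95), (2.78, -0.0), (2.61, 0.95), (2.13, 1.79), (1.39, 2.41), (0.48, 2.74)]
```

Emit:
{"name": "carry_out", "arguments": {"motion": [0, 0, 0, 0, 0, 0, 2, 0, 0, 0, 0, 0, 0, 2, 0, 0, 0, -0.12, 1.39, 0, 2, 0, 0, 0, -0.36, 1.35, 0, 2, 0, 0, 0, -0.59, 1.26, 0, 2, 0, 0, 0, -0.8, 1.14, 0, 2, 0, 0, 0, -0.99, 0.99, 0, 2, 0, 0, 0, -1.14, 0.8, 0, 2, 0, 0, 0, -1.26, 0.59, 0, 2, 0, 0, 0, -1.35, 0.36, 0, 2, 0, 0, 0, -1.39, 0.12, 0, 2, 0, 0, 0, 0, 0, 0, 2, 0, 0, 0, 0, 0, 0, 2]}}

```text
time_s: 11.83
tcp_pos: [0.5941, -0.0115, 0.1238]
eef_rot: [-179.9, -0.0, 131.0]
contact_force: [-2.8, -1.9, 2.4]
gripper_width: 0.0227
```

Emit:
{"name": "carry_out", "arguments": {"motion": [0, 0, 0, -2.74, -0.48, 0, 2, 0, 0, 0, -2.41, -1.39, 0, 2, 0, 0, 0, -1.79, -2.13, 0, 2, 0, 0, 0, -0.95, -2.61, 0, 2, 0, 0, 0, 0, -2.78, 0, 2, 0, 0, 0, 0.95, -2.61, 0, 2, 0, 0, 0, 1.79, -2.13, 0, 2, 0, 0, 0, 2.41, -1.39, 0, 2, 0, 0, 0, 2.74, -0.48, 0, 2, 0, 0, 0, 2.74, 0.48, 0, 2, 0, 0, 0, 2.41, 1.39, 0, 2, 0, 0, 0, 1.79, 2.13, 0, 2, 0, 0, 0, 0.95, 2.61, 0, 2, 0, 0, 0, 0, 2.78, 0, 2, 0, 0, 0, -0.95, 2.61, 0, 2, 0, 0, 0, -1.79, 2.13, 0, 2, 0, 0, 0, -2.41, 1.39, 0, 2, 0, 0, 0, -2.74, 0.48, 0, 2, 0, 0, 0, 0, 0, 0, 2, 0, 0, 0, 0, 0, 0, 2]}}

```text
time_s: 13.5
tcp_pos: [0.5945, -0.0113, 0.1236]
eef_rot: [-179.9, -0.0, 130.9]
contact_force: [-2.6, -2.1, 4.0]
gripper_width: 0.0229
```

```bash
python3 - <<'E'
from h import *
st=r.get_state();print(st['tcp_pos'],st['contact_force'],st['gripper_width'])
c=cap('top');s=cap('scene')
def cr(i,x,y,w,h,W,H): return cv2.resize(i[y:y+h,x:x+w],(W,H),interpolation=cv2.INTER_CUBIC)
cv2.imwrite('pics/m5.png',np.hstack([cr(c['pixels'],160,150,100,100,400,400),cr(s['pixels'],320,120,100,100,400,400)])[:,:,::-1])
E
```

```text
[ 0.59451294 -0.01125904  0.12359582] [-2.55065572 -2.12643679  3.98206233] 0.022874261077200697
```

View pics/m5.png

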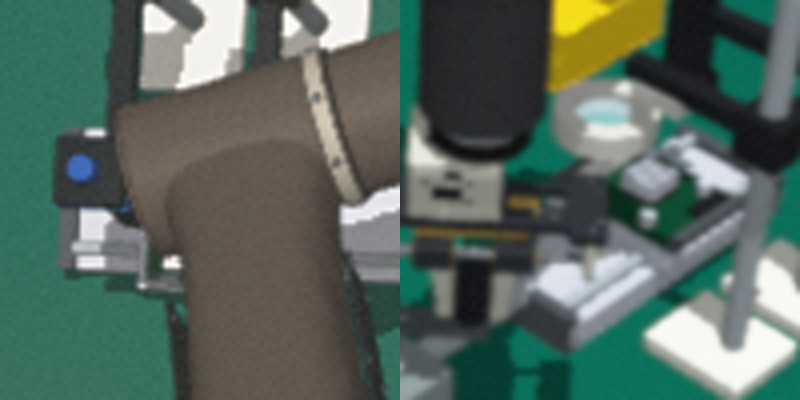

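After 1¼ clockwise turns the heat sink is at scene (382,163), lying between the ring lamp and the barrel. I'll let go and take a closer wrist view from above to get the remaining distance.

Emit:
{"name": "carry_out", "arguments": {"motion": [0, 0, 0, 0, 0, 0, 4, 0, 0, 0, 0, 0, 0, 6, 0, 0, 0, 0, 0, 0, 6, 0, 0, 0, 0, 0, 0, 6, 0, 0, 0, 0, 0, -3.93, 6, 0, 0, 0, 0, 0, -3.93, 6, 0, 0, 0, 0, 0, -3.93, 6, 0, 0, 0, 0, 0, -3.93, 6, 0, 0, 0, 0, 0, -3.93, 6, 0, 0, 0, 0, 0, -3.93, 6, 0, 0, 0, 3.61, 1.2, 0, 6, 0, 0, 0, 3.61, 1.2, 0, 6, 0, 0, 0, 3.61, 1.2, 0, 6, 0, 0, 0, 3.61, 1.2, 0, 6, 0, 0, 0, 3.61, 1.2, 0, 6, 0, 0, 0, 3.61, 1.2, 0, 6, 0, 0, 0, 3.61, 1.2, 0, 6, 0, 0, 0, 3.61, 1.2, 0, 6]}}

```text
time_s: 15.1
tcp_pos: [0.51, 0.2208, 0.3607]
eef_rot: [179.3, -4.2, 136.5]
contact_force: [0.8, -0.0, -0.4]
gripper_width: 0.0598
```

Emit:
{"name": "carry_out", "arguments": {"motion": [0, 0, -7, 0, 0, 0, 6, 0, 0, -7, 0, 0, 0, 6, 0, 0, -7, 0, 0, 0, 6, 0, 0, -7, 0, 0, 0, 6, 0, 0, -7, 0, 0, 0, 6, 0, 0, -7, 0, 0, 0, 6, 0, 0, -7, 0, 0, 0, 6, 0, 0, 0, 0, 0, 0, 6, 0, 0, 0, 0, 0, 0, 6]}}

```text
time_s: 15.85
tcp_pos: [0.5106, 0.2194, 0.3606]
eef_rot: [176.4, -2.2, -174.8]
contact_force: [-0.2, 0.2, 0.1]
gripper_width: 0.06
```

```bash
python3 - <<'E'
from h import *
st=r.get_state();print(st['tcp_pos'],st['eef_rot'])
w=cap('wrist');print(proj(w,[.54,.3255,.3177]),proj(w,[.537,.275,.078]))
x,y=proj(w,[.538,.28,.1]).round().astype(int)-[80,75];x=max(0,min(x,480));y=max(0,min(y,250));print(x,y)
cv2.imwrite('pics/w6.png',cv2.resize(w['pixels'][y:y+150,x:x+160],(800,750)[:2] if 0 else (640,600),interpolation=cv2.INTER_CUBIC)[:,:,::-1])
E
```

```text
[0.51059049 0.21942256 0.36062386] [ 176.40422649   -2.22327993 -174.81393941]
[471.56104271 286.56777723] [346.44970767 195.23420901]
273 125
```

View pics/w6.png

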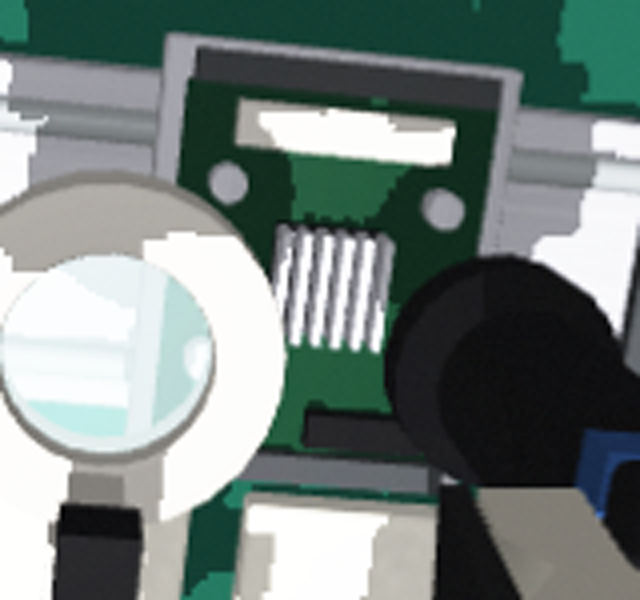

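```bash
python3 - <<'E'
from h import *
from scipy.spatial.transform import Rotation as Ro
w=load('wrist')
print('sink',at(w,273+328/4,125+288.5/4,.078))
for z in(.15,.16,.17):print('lens',z,at(w,273+507/4,125+377/4,z))
for u in(173,510):print('plate edge',at(w,273+u/4,125+(120 if u<300 else 130)/4,.07))
st=r.get_state();print(st['joints'].round(1))
T=Ro.from_euler('xyz',st['eef_rot'],degrees=True);G=Ro.from_euler('xyz',[180,0,180],degrees=True)
print('turn to level',(T.inv()*G).as_rotvec(degrees=True))
# lens circle fit by edges of dark region
g=cv2.cvtColor(w['pixels'],cv2.COLOR_RGB2GRAY)
pts=[]
for a in range(150,300,6):
    c=np.array([273+507/4,125+377/4]);d=np.array([np.cos(np.radians(a)),np.sin(np.radians(a))])
    pr=[float(cv2.getRectSubPix(g,(1,1),tuple((c+d*k).astype(float)))[0,0]) for k in np.arange(22,38,.25)]
    j=int(np.argmax(np.diff(pr)));pts.append(c+d*(22+.25*j))
p=np.array(pts);A=np.c_[2*p,np.ones(len(p))]
x,res,_,_=np.linalg.lstsq(A,(p**2).sum(1),rcond=None);R=np.sqrt(x[2]+x[0]**2+x[1]**2);print(x[:2],R,np.abs(np.linalg.norm(p-x[:2],axis=1)-R).max())
for z in(.15,.16):print(at(w,x[0],x[1],z))
E
```

```text
sink [0.53866521 0.28633744 0.078     ]
lens 0.15 [0.54414021 0.3256941  0.15      ]
lens 0.16 [0.54136165 0.32240439 0.16      ]
lens 0.17 [0.53858309 0.31911469 0.17      ]
plate edge [0.48964858 0.23236857 0.07      ]
plate edge [0.48390055 0.34104297 0.07      ]
[  40.4    6.6    1.1   -4.2  -84.2 -124.9]
turn to level [ 3.48094437 -2.38921276  5.08630558]
[394.94537791 215.83060788] 27.654029053071696 3.44913535451526
[0.54060126 0.31970961 0.15      ]
[0.53791788 0.31658085 0.16      ]
```

The picture shows the heat sink centred at crop (328,288) and the lens rim's dark circle at crop ≈(507,377), with the ring lamp at left. So the sink is at y ≈ 0.286. The lens is at y ≈ 0.3255 (knob triangulation) or 0.3224–0.3257 (rim), so there are about 38 mm to go, or ≈570° clockwise. I'll return to the handle and level the tool on the way.

Emit:
{"name": "carry_out", "arguments": {"motion": [3.48, -2.39, 5.09, 0, 0, 0, 6, 0, 0, 0, -1.39, -3.85, 0, 6, 0, 0, 0, -1.39, -3.85, 0, 6, 0, 0, 0, -1.39, -3.85, 0, 6, 0, 0, 0, -1.39, -3.85, 0, 6, 0, 0, 0, -1.39, -3.85, 0, 6, 0, 0, 0, -1.39, -3.85, 0, 6, 0, 0, 0, 0, 0, 3.7, 6, 0, 0, 0, 0, 0, 3.7, 6, 0, 0, 0, 0, 0, 3.7, 6, 0, 0, 0, 0, 0, 3.7, 6, 0, 0, 0, 0, 0, 0, 6, 0, 0, 0, 0, 0, 0, 6]}}

```text
time_s: 16.98
tcp_pos: [0.5944, -0.0118, 0.2118]
eef_rot: [-179.9, -0.2, -179.9]
contact_force: [1.1, 0.6, 1.7]
gripper_width: 0.06
```

```bash
python3 - <<'E'
from h import *
from scipy.spatial.transform import Rotation as Ro
st=r.get_state();t=st['tcp_pos'];print(t,st['eef_rot'])
T=Ro.from_euler('xyz',st['eef_rot'],degrees=True);G=Ro.from_euler('xyz',[180,0,180],degrees=True)
print((T.inv()*G).as_rotvec(degrees=True), G.inv().apply(np.array([.594,-.0115,.124])-t)*100)
w=cap('wrist');h=proj(w,[.594,-.0115,.173]);print(h)
g=cv2.cvtColor(w['pixels'],cv2.COLOR_RGB2GRAY);x,y=h.round().astype(int)
m=(g[y-35:y+35,x-35:x+35]<40).astype(np.uint8);n,_,s,c=cv2.connectedComponentsWithStats(m)
k=1+np.argmax(s[1:,4]);print(s[k],c[k]+[x-35,y-35],at(w,*(c[k]+[x-35,y-35]),.173))
E
```

```text
[ 0.59437455 -0.01184166  0.21177042] [-179.91025345   -0.19025365 -179.88917165]
[-0.08993045 -0.19016675  0.11097723] [0.03745535 0.03416623 8.77704169]
[319.45093929 233.85084754]
[  15    0   38   54 1666] [318.01140456 224.76710684] [ 0.58830128 -0.01235638  0.173     ]
```

Emit:
{"name": "carry_out", "arguments": {"motion": [0, 0, 0, 0, 0, 3.0, 6, 0, 0, 0, 0, 0, 3.0, 6, 0, 0, 0, 0, 0, 2.0, 6, 0, 0, 0, 0, 0, 0.75, 6, 0, 0, 0, 0, 0, 0, 6, 0, 0, 0, 0, 0, 0, 2, 0, 0, 0, 0, 0, 0, 2, 0, 0, 0, 0, 0, 0, 2, 0, 0, 0, 0, 0, 0, 2, 0, 0, 0, 0, 0, 0, 2, 0, 0, 0, 0, 0, 0, 2, 0, 0, 0, 0, 0, 0, 2, 0, 0, 0, 0, 0, 0, 2]}}

```text
time_s: 18.12
tcp_pos: [0.5952, -0.0116, 0.1254]
eef_rot: [-180.0, 0.0, -179.8]
contact_force: [-0.2, -0.6, 1.1]
gripper_width: 0.0226
```

Emit:
{"name": "carry_out", "arguments": {"motion": [0, 0, 0, -1.43, -2.38, 0, 2, 0, 0, 0, -0.53, -2.73, 0, 2, 0, 0, 0, 0.43, -2.75, 0, 2, 0, 0, 0, 1.35, -2.43, 0, 2, 0, 0, 0, 2.1, -1.82, 0, 2, 0, 0, 0, 2.6, -1.0, 0, 2, 0, 0, 0, 2.78, -0.05, 0, 2, 0, 0, 0, 2.63, 0.91, 0, 2, 0, 0, 0, 2.16, 1.75, 0, 2, 0, 0, 0, 1.43, 2.38, 0, 2, 0, 0, 0, 0.53, 2.73, 0, 2, 0, 0, 0, -0.43, 2.75, 0, 2, 0, 0, 0, -1.35, 2.43, 0, 2, 0, 0, 0, -2.1, 1.82, 0, 2, 0, 0, 0, -2.6, 1.0, 0, 2, 0, 0, 0, -2.78, 0.05, 0, 2, 0, 0, 0, -2.63, -0.91, 0, 2, 0, 0, 0, -2.16, -1.75, 0, 2, 0, 0, 0, 0, 0, 0, 2, 0, 0, 0, 0, 0, 0, 2]}}

```text
time_s: 19.78
tcp_pos: [0.5958, -0.0123, 0.1246]
eef_rot: [-180.0, -0.0, -179.8]
contact_force: [-0.6, -0.9, 1.8]
gripper_width: 0.0228
```

Emit:
{"name": "carry_out", "arguments": {"motion": [0, 0, 0, -1.43, -2.38, 0, 2, 0, 0, 0, -0.53, -2.73, 0, 2, 0, 0, 0, 0.43, -2.75, 0, 2, 0, 0, 0, 1.35, -2.43, 0, 2, 0, 0, 0, 2.1, -1.82, 0, 2, 0, 0, 0, 2.6, -1.0, 0, 2, 0, 0, 0, 2.78, -0.05, 0, 2, 0, 0, 0, 2.63, 0.91, 0, 2, 0, 0, 0, 2.16, 1.75, 0, 2, 0, 0, 0, 1.43, 2.38, 0, 2, 0, 0, 0, 0.38, 1.34, 0, 2, 0, 0, 0, 0, 0, 0, 2, 0, 0, 0, 0, 0, 0, 2]}}

```text
time_s: 20.87
tcp_pos: [0.4548, -0.0793, 0.1253]
eef_rot: [180.0, -0.1, -179.7]
contact_force: [-6.0, 0.7, 6.8]
gripper_width: 0.0228
```

```bash
python3 - <<'E'
from h import *
st=r.get_state();t=st['tcp_pos'];d=t[:2]-[.5335,-.0636];print(t,st['contact_force'],np.degrees(np.arctan2(d[1],d[0])),np.linalg.norm(d))
E
```

```text
[ 0.4547664  -0.0792791   0.12534796] [-6.03437003  0.68058838  6.75718221] -168.7373914122221 0.08027959654914243
```

Emit:
{"name": "carry_out", "arguments": {"motion": [0, 0, 0, 0, 0, 0, 4, 0, 0, 0, 0, 0, 0, 6, 0, 0, 0, 0, 0, 0, 6, 0, 0, 0, 0, 0, 0, 6, 0, 0, 0, 0, 0, -3.9, 6, 0, 0, 0, 0, 0, -3.9, 6, 0, 0, 0, 0, 0, -3.9, 6, 0, 0, 0, 0, 3.85, 0, 6, 0, 0, 0, 0, 3.85, 0, 6, 0, 0, 0, 0, 3.85, 0, 6, 0, 0, 0, 0, 3.85, 0, 6, 0, 0, 0, 0, 3.85, 0, 6, 0, 0, 0, 2.0, 3.2, 0, 6, 0, 0, 0, 2.0, 3.2, 0, 6, 0, 0, 0, 2.0, 3.2, 0, 6, 0, 0, 0, 2.0, 3.2, 0, 6, 0, 0, 0, 2.0, 3.2, 0, 6, 0, 0, 0, 2.0, 3.2, 0, 6]}}

```text
time_s: 22.37
tcp_pos: [0.3338, 0.3056, 0.2421]
eef_rot: [180.0, 0.0, -179.8]
contact_force: [1.5, 0.6, -1.0]
gripper_width: 0.0599
```

Emit:
{"name": "carry_out", "arguments": {"motion": [0, 0, -6.92, 0, 0, 0, 6, 0, 0, -6.92, 0, 0, 0, 6, 0, 0, -6.92, 0, 0, 0, 6, 0, 0, -6.92, 0, 0, 0, 6, 0, 0, -6.92, 0, 0, 0, 6, 0, 0, -6.92, 0, 0, 0, 6, 0, 0, -6.92, 0, 0, 0, 6, 0, 0, -6.92, 0, 0, 0, 6, 0, 0, -6.92, 0, 0, 0, 6, 0, 0, -6.92, 0, 0, 0, 6, 0, 0, -6.92, 0, 0, 0, 6, 0, 0, -6.92, 0, 0, 0, 6, 0, 0, -6.92, 0, 0, 0, 6, 0, 0, 0, 0, 0, 0, 6, 0, 0, 0, 0, 0, 0, 6, 0, 0, 0, 0, 0, 0, 6]}}

```text
time_s: 23.7
tcp_pos: [0.335, 0.3042, 0.2419]
eef_rot: [-180.0, -0.0, -90.1]
contact_force: [-0.0, 0.5, 0.3]
gripper_width: 0.0599
```

```bash
python3 - <<'E'
from h import *
st=r.get_state();print(st['tcp_pos'],st['eef_rot'])
w=cap('wrist','w7full.png');c=cap('top');sc=cap('scene')
for X in([.539,.3245,.078],[.539,.3245,.15],[.541,.3255,.3177]):print(proj(w,X),proj(c,X),proj(sc,X))
x,y=proj(w,[.539,.3245,.11]).round().astype(int)-[100,75];x=max(0,min(x,440));y=max(0,min(y,250));print(x,y)
def cr(i,x,y,w,h,W,H): return cv2.resize(i[y:y+h,x:x+w],(W,H),interpolation=cv2.INTER_CUBIC)
p=proj(c,[.539,.3,.078]).astype(int)-[40,30];q=proj(c,[.5335,-.0636,.1]).astype(int)-[40,30];print(p,q)
m=np.vstack([cr(w['pixels'],x,y,200,75*2,800,600)])
cv2.imwrite('pics/w7.png',m[:,:,::-1])
cv2.imwrite('pics/t7.png',np.hstack([cr(c['pixels'],*p,80,60,400,300),cr(c['pixels'],*q,80,60,400,300)])[:,:,::-1])
E
```

```text
[0.33496332 0.30416638 0.24188863] [-1.79997783e+02 -1.29233917e-02 -9.00574131e+01]
[107.32088974 205.99035193] [200.1798061  199.23520545] [388.31471335 157.73836646]
[ 55.57820148 233.01738586] [194.80519187 197.38373569] [390.57799625 141.12846796]
[-230.66262063  394.24313802] [179.84169297 191.62619854] [397.05030067  98.4804607 ]
0 142
[167 169] [277 173]
```

View pics/w7.png

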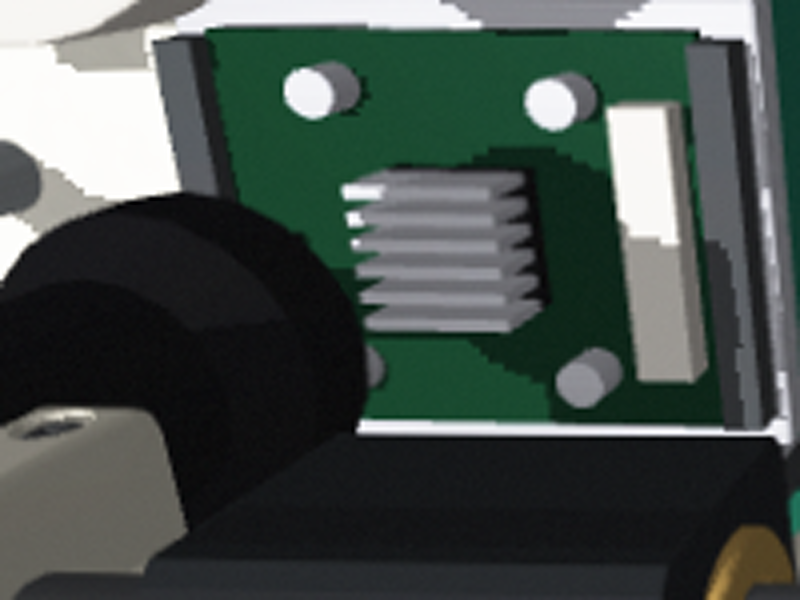

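The picture shows the heat sink's fin tops centred at crop (427,257), and the lens rim with its top at crop (180,193) and right edge at (367,350). I'll do a numeric check of both, plus a last look at how the crank is seated.

```bash
python3 - <<'E'
from h import *
w=load('wrist');c=load('top');s=load('scene')
print('sink',at(w,427/4,142+257/4,.078))
for y in(.3205,.3225,.3245,.3265):
    q=np.array([proj(w,[.539+.031*np.cos(a),y+.031*np.sin(a),.15]) for a in np.linspace(0,6.28,180)])*4-[0,568]
    print(y,'rim top',q[q[:,1].argmin()].round(),'right',q[q[:,0].argmax()].round())
def cr(i,p): 
    x,y=p;return cv2.resize(i[y:y+60,x:x+80],(400,300),interpolation=cv2.INTER_CUBIC)
a=np.radians(-168.7);h=[.5335+.08*np.cos(a),-.0636+.08*np.sin(a),.173];b=[.5335,-.0636,.146]
o=[]
for k in(c,s):
    i=k['pixels'].copy();p=(proj(k,b)-[40,30]).astype(int);t=cr(i,p)
    for X in(b,h):
        u=((proj(k,X)-p+.5)*5).astype(int);cv2.drawMarker(t,(int(u[0]),int(u[1])),(255,0,0),0,15)
    o.append(t)
cv2.imwrite('pics/f.png',np.hstack(o)[:,:,::-1])
print(r.get_state()['contact_force'])
E
```

```text
sink [0.53961421 0.32476019 0.078     ]
0.3205 rim top [185. 188.] right [375. 374.]
0.3225 rim top [187. 199.] right [377. 384.]
0.3245 rim top [190. 209.] right [379. 394.]
0.3265 rim top [192. 219.] right [380. 403.]
[-0.08419949  0.51194231  0.53961817]
```

View pics/f.png

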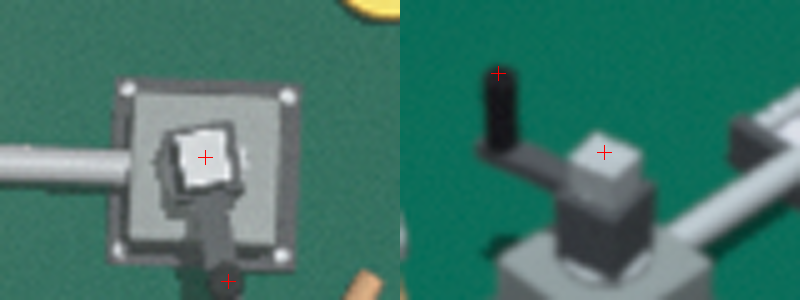

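The crank is seated: the markers fall on the block top and handle top. The rim check hints that the lens may be about 3 mm nearer, so I'll fit the rim properly by casting its edge points onto z = 0.15.

```bash
python3 - <<'E'
from h import *
w=load('wrist');g=cv2.cvtColor(w['pixels'],cv2.COLOR_RGB2GRAY).astype(np.float32)
c=np.array([222/4,142+364/4]);P=[];A=[]
for a in range(-125,6,5):
    d=np.array([np.cos(np.radians(a)),np.sin(np.radians(a))])
    ks=np.arange(30,56,.25);pr=np.array([cv2.getRectSubPix(g,(1,1),tuple(map(float,c+d*k)))[0,0] for k in ks])
    j=np.flatnonzero(pr>38)
    if len(j): P.append(at(w,*(c+d*ks[j[0]]),.15)[:2]);A.append((a,ks[j[0]]))
P=np.array(P)
from scipy.optimize import least_squares
f=least_squares(lambda q:np.hypot(*(P-q[:2]).T)-q[2],[.54,.3245,.031],loss='soft_l1',f_scale=.0005)
print(f.x,(f.fun*1000).round(1));print([(a,float(k)) for a,k in A])
f=least_squares(lambda q:np.hypot(*(P-q[:2]).T)-.031,[.54,.3245],loss='soft_l1',f_scale=.0005);print(f.x,(f.fun*1000).round(1))
E
```

```text
[0.53865168 0.319387   0.02942923] [ 1.3  0.8 -0.2 -0.3 -0.2 -0.2 -0.5  2.  -0.3 -0.5 -0.3 -0.4  0.7  0.1
 -0.4 -0.6  1.1  2.6  5.2  0.8  1.   0.1 -0.2 -0.6 -0.7 -0.3]
[(-125, 48.25), (-120, 47.5), (-115, 45.75), (-110, 45.0), (-105, 44.5), (-100, 43.75), (-95, 42.5), (-85, 44.0), (-80, 40.25), (-75, 39.25), (-70, 38.75), (-65, 38.0), (-60, 38.75), (-55, 37.5), (-50, 36.5), (-45, 36.0), (-40, 37.75), (-35, 39.25), (-30, 42.25), (-25, 37.0), (-20, 37.25), (-15, 36.25), (-10, 36.0), (-5, 35.5), (0, 35.5), (5, 36.0)]
[0.53977312 0.32083149] [ 0.5  0.2 -0.6 -0.7 -0.4 -0.3 -0.5  2.2 -0.1 -0.2 -0.1 -0.1  1.   0.3
 -0.2 -0.4  1.2  2.6  5.2  0.7  0.8 -0.2 -0.6 -1.2 -1.3 -1.1]
```

```bash
python3 - <<'E'
from h import *
c=load('top');g=cv2.cvtColor(c['pixels'],cv2.COLOR_RGB2GRAY)
print(g[184:212,184:214])
for y in(.3205,.3255):
    q=np.array([proj(c,[.5395+.031*np.cos(a),y+.031*np.sin(a),.15]) for a in np.linspace(0,6.28,90)]);print(y,q.min(0),q.max(0))
E
```

```text
[[110 104  71  55  59  56  55  74  64  58  51  53  55  51  53  65  65  57
   56  83  84  85  83  87  84  85  87  85  86  84]
 [ 54  59  57  59  60  60  57  57  63  60  51  53  53  52  50  61  65  68
   59  82  86  84  84  83  82  86  86  85  84  83]
 [ 61  54  61  63  60  62  58  50  75  62  54  57  55  59  59  60  62  60
   78  83  81  86  84  84  81  84  83  85  86  86]
 [ 65  59  66  62  66  62  59  52  73  66  50  53  57  59  63  58  78  81
   79  80  84  85  82  85  88  86  83  86  80  86]
 [ 57  64  64  55  65  61  60  51  63  63  53  50  54  50  58  56  73  80
   84  84  85  81  86  86  86  83  86  85  91  86]
 [ 55  58  60  58  62  62  57  54  62  62  51  51  52  56  57  59  57  67
   82  88  82  84  86  86  89  84  83 104 154 141]
 [ 60  62  63  64  64  64  60  52  66  57  46  50  53  56  60  58  58  58
   64  79  84  84  85  87  80  83  99 187 229 231]
 [ 59  58  63  62  65  61  54  48  78  66  53  45  48  47  55  53  60  54
   62  67  79  82  88  82  86  85 104 219 235 232]
 [ 61  61  57  64  63  59  54  52  71  61  49  52  50  52  55  53  59  56
   59  60  64  82  89  80 
[... 1824 characters left out ...]
  60  57  62  60  60  60
   64  63  63  60  62  79  82 100 161 189 144  97]
 [224 144  71  64 130 141 138 116  78  59  61  65  60  63  60  61  63  63
   60  64  63  62  62  80  90 152 224 234 209 130]
 [227 146  69  56  85  98  94  85  61  61  58  56  63  61  59  61  63  66
   62  62  59  60  65  79  88 155 226 236 213 130]
 [225 146  73  53  61  62  61  59  55  59  61  58  60  58  60  58  63  59
   59  61  64  61  81  83  86 126 193 230 191 115]
 [218 135  61  54  59  58  64  65  64  62  59  60  62  61  62  58  57  60
   52  64  63  68  77  79  79  83  94 111  97  84]]
0.3205 [186.28322241 187.48817638] [205.8672877 207.0532121]
0.3255 [184.70589375 187.45371176] [204.28824879 207.01778292]
```

The direct rim measurements agree on lens y ≈ 0.3205 (wrist) and 0.3217 (top), against 0.3255 from the knob. The sink is at ≈0.3235–0.3248, so I'll wind back about 3 mm (45° anticlockwise) to sit inside all the estimates.

Emit:
{"name": "carry_out", "arguments": {"motion": [0, 0, 6.92, 0, 0, 0, 6, 0, 0, 6.92, 0, 0, 0, 6, 0, 0, 6.92, 0, 0, 0, 6, 0, 0, 6.92, 0, 0, 0, 6, 0, 0, 6.92, 0, 0, 0, 6, 0, 0, 6.92, 0, 0, 0, 6, 0, 0, 6.92, 0, 0, 0, 6, 0, 0, 6.92, 0, 0, 0, 6, 0, 0, 6.92, 0, 0, 0, 6, 0, 0, 6.92, 0, 0, 0, 6, 0, 0, 6.92, 0, 0, 0, 6, 0, 0, 6.92, 0, 0, 0, 6, 0, 0, 6.92, 0, 0, 0, 6]}}

```text
time_s: 24.93
tcp_pos: [0.3348, 0.3042, 0.242]
eef_rot: [-180.0, 0.0, 179.8]
contact_force: [0.6, -0.3, -0.0]
gripper_width: 0.0603
```

Emit:
{"name": "carry_out", "arguments": {"motion": [0, 0, 0, -2.0, -3.2, 0, 6, 0, 0, 0, -2.0, -3.2, 0, 6, 0, 0, 0, -2.0, -3.2, 0, 6, 0, 0, 0, -2.0, -3.2, 0, 6, 0, 0, 0, -2.0, -3.2, 0, 6, 0, 0, 0, -2.0, -3.2, 0, 6, 0, 0, 0, 0, -3.85, 0, 6, 0, 0, 0, 0, -3.85, 0, 6, 0, 0, 0, 0, -3.85, 0, 6, 0, 0, 0, 0, -3.85, 0, 6, 0, 0, 0, 0, -3.85, 0, 6, 0, 0, 0, 0, 0, 0, 6, 0, 0, 0, 0, 0, 0, 6]}}

```text
time_s: 26.02
tcp_pos: [0.456, -0.0819, 0.2419]
eef_rot: [-180.0, -0.0, 179.9]
contact_force: [-0.1, -0.1, 0.7]
gripper_width: 0.06
```

Emit:
{"name": "carry_out", "arguments": {"motion": [0, 0, 0, 0.1, 0.26, 0, 6, 0, 0, 0, 0, 0, 3.9, 6, 0, 0, 0, 0, 0, 3.9, 6, 0, 0, 0, 0, 0, 3.0, 6, 0, 0, 0, 0, 0, 0.9, 6, 0, 0, 0, 0, 0, 0, 2, 0, 0, 0, 0, 0, 0, 2, 0, 0, 0, 0, 0, 0, 2, 0, 0, 0, 0, 0, 0, 2, 0, 0, 0, 0, 0, 0, 2, 0, 0, 0, 0, 0, 0, 2, 0, 0, 0, 0, 0, 0, 2, 0, 0, 0, 0, 0, 0, 2]}}

```text
time_s: 27.1
tcp_pos: [0.4556, -0.0774, 0.1257]
eef_rot: [-180.0, 0.1, -179.8]
contact_force: [-1.5, -0.0, 5.3]
gripper_width: 0.0226
```

Emit:
{"name": "carry_out", "arguments": {"motion": [0, 0, 0, -0.34, -1.21, 0, 2, 0, 0, 0, -0.52, -1.14, 0, 2, 0, 0, 0, -0.69, -1.05, 0, 2, 0, 0, 0, -0.85, -0.93, 0, 2, 0, 0, 0, -0.98, -0.78, 0, 2, 0, 0, 0, 0, 0, 0, 2, 0, 0, 0, 0, 0, 0, 2, 0, 0, 0, 0, 0, 0, 2]}}

```text
time_s: 27.77
tcp_pos: [0.4892, -0.1298, 0.1259]
eef_rot: [-179.9, -0.0, -179.8]
contact_force: [-3.3, -6.9, 7.4]
gripper_width: 0.0228
```

Emit:
{"name": "carry_out", "arguments": {"motion": [0, 0, 0, 0, 0, 0, 4, 0, 0, 0, 0, 0, 0, 6, 0, 0, 0, 0, 0, 0, 6, 0, 0, 0, 0, 0, 0, 6, 0, 0, 0, 0, 0, -3.9, 6, 0, 0, 0, 0, 0, -3.9, 6, 0, 0, 0, 0, 0, -3.9, 6, 0, 0, 0, 3.0, -2.5, 0, 6, 0, 0, 0, 0, -4.0, 0, 6, 0, 0, 0, 0, -4.0, 0, 6, 0, 0, 0, 0, -4.0, 0, 6, 0, 0, 0, 0, 0, 0, 6, 0, 0, 0, 0, 0, 0, 6]}}

```text
time_s: 28.85
tcp_pos: [0.4594, -0.2749, 0.2414]
eef_rot: [180.0, -0.1, -180.0]
contact_force: [-0.4, -0.0, -0.2]
gripper_width: 0.0597
```

```bash
python3 - <<'E'
from h import *
st=r.get_state();print(st['time_s'],st['tcp_pos'],st['contact_force'])
c=cap('top');s=cap('scene');a=np.radians(-123.7)
h=[.5335+.08*np.cos(a),-.0636+.08*np.sin(a),.173]
for k in(c,s):
    g=cv2.cvtColor(k['pixels'],cv2.COLOR_RGB2GRAY)
    for X in(h,[.5335,-.0636,.146]):
        p=proj(k,X);u,v=p.round().astype(int);print(p.round(1));print(g[v-6:v+7,u-6:u+7:1] if X is h else g[v-7:v+8:2,u-7:u+8:2])
g=cv2.cvtColor(c['pixels'],cv2.COLOR_RGB2GRAY);print(g[196:208,198:214])
E
```

```text
28.85 [ 0.45940764 -0.27494723  0.24137719] [-0.42182582 -0.04436036 -0.21978739]
[338.9 216.1]
[[ 98  97  99  98 100 100  99 101 102 101 104 103 105]
 [ 94  98  96  98  96  97 101  99 105 102 101  98 100]
 [ 95  90  98  92  94  95  97  96  97  99  95  98 101]
 [ 97  97  96  96  98  96  99  97  94  97  94  97  95]
 [ 95  97  93  96  97  97  96  95  93  94  97  95  97]
 [ 94  93  93  94  95  98  93  95  93  93  93  92  94]
 [ 95  98  94 100  96  94  97  96  92  95  93  96  92]
 [ 96  93  92  93  91  98  89  93  94  95  91  88  91]
 [ 95  99  96  96  97  95  90  96  89  92  93  90  90]
 [ 91  91  89  97  96  97  94  92  91  92  92  90  86]
 [ 99  94  94  93  93  94  94  91  93  95  90  89  87]
 [ 94  96  94  93  95  93  92  96  93  93  88  84  81]
 [ 94  98  93  91  95  96  95  95  93  88  89  82  80]]
[317.7 201.9]
[[107 105 103 102 101 100 102  98]
 [110 110 107 104 103 105 103  99]
 [110 111 111 109 110 106 111 105]
 [107 109 109 111 115 110 108 112]
 [105 106 102 108 108 107 109 109]
 [100  97  99 103 102 110 103 104]
 [ 96  95  97  98  98  96  98 102]
 [ 94  93  97  95  95  95  97
[... 967 characters left out ...]
  99  84  81  85  86  80 108]
 [ 53  53  53  57  57  57  56  69 105  84  85  84  85  84  84 121]
 [ 46  50  56  55  54  54  54  74 108  77  85  84  81  83  82 122]
 [ 48  51  54  62  60  53  55 105 114  73  79  87  81  84  86 112]
 [ 48  52  57  53  52  57  64 124 115  76  83  84  84  84  80  99]
 [ 47  57  60  58  53  50  85 128 107  79  82  87  81  83  83  92]
 [ 54  56  56  52  54  77  99 129 109  75  82  84  88  89  83  82]
 [ 50  51  56  49  67 125 113 135 109  72  80  85  85  83  84  84]
 [ 52  52  59  58  68  80  72  84  80  66  83  84  82  80  81  81]
 [ 52  44  56  59  67  62  60  62  64  69  83  82  82  92  89  81]
 [ 62  65  59  63  56  59  60  59  64  81  80  83 103 152 145 109]]
```

The handle and block sit where the seated crank should be. The heat sink agrees with the lens estimates to within about 2 mm by direct rim sightings, and 4 mm by the knob. The robot is clear, so I'm handing in.

```bash
python3 -c "
from plant import r
print(r.close_job())"
```

```text
the job is handed in; nothing more can be done
None
```

I fitted the small grey crank onto the square shaft; it slid down with no sign of contact force. I wound it about 2.8 turns clockwise, then 45° back. The job was handed in at 28.9 s with the crank on the shaft and the robot clear. No verdict was reported.

**Seating:** A picture after the main winding showed the crank's block and handle tops where a fully seated crank should have them. After the final 45° I checked this in pixel values only: the scene view agreed, but the arm hid the crank in the top view.

**Centring:** The heat sink ended at about y = 0.321–0.322 m. The lens estimates do not fully agree:

| Lens sighting | Lens y (m) |
|---|---|
| Lens rim, wrist camera | 0.3197–0.3208 |
| Lens rim, top camera | 0.322–0.323 |
| Blue knob on top of the camera, two views | 0.3255 |

I trusted the lens rim and wound back 3 mm to sit between the estimates. The remaining error is about 1–2 mm by the rim sightings and about 4 mm by the knob. That is inside 5 mm either way, though with little margin if the knob is right.

**Other:** For the first overhead look the tool did not reach its commanded pose and stood tilted by about 4°. I levelled it before gripping the handle again. I did not re-measure the bystanders, but the measured force stayed low throughout.

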